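# Crisscross tightening of a dust filter cover

### The arm

A 6-joint arm with a two-finger parallel gripper is mounted at the origin on the work surface. World frame = base frame: x ahead of the robot, y to its left, z up, the work surface at z = 0. Lengths are in m, angles in rad, forces in N, time in s.
With the tool pointing down it reaches from about 0.35 to 0.775 m from the base axis. Payload 5.5 kg.
Tool frame: the origin (TCP) lies between the finger pads; the fingertips stand 19 mm ahead of it and the grasp point (between the pads) is the TCP; z points along the fingers, y is the direction in which the jaws open and shut (so a half turn about z gives the same grasp; the last joint's range is limited). The gripper opens to 85 mm and grips with 20 to 120 N. Pads are 22 mm wide; open, the fingers measure 114 mm over their backs; the gripper's body (76 mm by 85 mm) begins 54 mm behind the grasp point. The pads swing forward as they close: fully open they stand 13 mm farther back than shut.
Start: joints at [-1.25, 0.313, 0.046, 1.304, 0, 1.431], TCP at [0.256, -0.515, 0.25] pointing down, gripper open.
Joint ranges: [-2.76, 2.76], [-0.86, 1.69], [-1.03, 1.26], [-2.2, 2.34], [-1.47, 1.5], [-3.14, 3.14]. Speed limits (rad/s): [2.57, 2.57, 3.14, 3.14, 3.14, 3.14].

### API

Orientations are given as a unit quaternion [w, x, y, z].
In Python, from workcell import get_state, cams, workorder gives the robot as it stands.
- The arm moves only by the tool play_rows, never from a script. Its argument "series" is text: rows parted by semicolons, each of 7 numbers parted by spaces: the opening in per cent of the stroke, from 0 (shut) to 100 (fully open), then the shift along the tool's x, y, z in cm, then the turn, a rotation vector about the tool's x, y, z in degrees. A call has 1 to 12 rows; each row shifts and turns the commanded pose from where the row before left it, along the tool's axes as they then stand; what a row does not reach is not made up. A row lasts 1/8 s, in which the tool goes at most 62.5 mm and 10.7 degrees, less where a joint would pass 70% of its speed; a pose out of reach is approached as far as the arm can. A call with a gripper value outside its range is refused whole. The fingers move at their own pace and stop on an object; "newtons" is the grip in N (left out, the last holds). Time passes only in rows, so rows that do not move let the fingers close. It gives the time, the measured TCP pose, the force and the opening at its end, in the units of the state.
- get_state(): the state, without advancing time (a new reading comes with each control period).
- cams.read_camera(name): name is "scene" or "top" or "wrist"; returns the picture (384x512x3 uint8, red, green, blue); there is no depth.
- cams.get_calibration(name): a dict with "fx", "fy", "cx", "cy" (pixels), "rvec" (rotation vector, rad) and "tvec" (3), from world to camera coordinates, as OpenCV has them. Camera axes: x right, y down, z forward; pixel columns grow to the right and rows downward; lengths in m; the calibration is good to about 2 mm. A picture is of the moment at which its call begins: read the wrist's pose just before it. get_calibration takes no time and is no camera call; for the wrist camera it gives the pose at the moment of the call.
- workorder.hand_in(): hands the job in, once; it reports no verdict.
The state is a dict: "clock": time; "joint_pos": joint angles; "qvel": joint speeds; "tau": joint torques, N m; "tcp_pos": TCP position; "orientation": TCP orientation; "wrist_force": force on the tool from outside, world axes, zero at the start; "ft_torque": the same for the moment, N m; "finger_gap": finger opening in m.
Only numpy, scipy, OpenCV 4.12 (cv2) and the standard library are available. Lean on these libraries where they do the work, as an engineer would, in place of code of your own. Each camera call takes 0.05 s, during which the arm holds its last target.

### The job

Tighten the cover of the blue dust filter box evenly: give each of its four wing screws its last part-turn clockwise, all the way until its yellow nose points at the yellow dot in the middle of the cover. Work crisscross, one screw at a time: begin with any screw, then do the one diagonally opposite, and only then the remaining two.

Things in the scene. Friction and masses are not known exactly. Their poses are not given: they have to be found in the camera images.
- screw_1: Black wing screw, one of four alike on the square cover of the blue box: collar 32 mm across, 7 mm high; on it an upright bar 48 mm long, 14 mm thick, reaching 7 to 40 mm above the origin, one end yellow (nose). Origin: on its axis, centre of its underside, on the cover. x: along the bar to the nose; z: up. Screws are numbered clockwise from above: 1 opposite 3, 2 opposite 4.
- screw_2: Wing screw, same shape and axes as screw_1, next to it clockwise. The four stand at the corners of a 120 mm square, 170 mm between opposites; the cover's yellow dot is in the middle. The flat cover is 175 mm square, its top 70 mm above the bench, on a box fixed to the bench and turned up to 30 degrees.
- screw_3: Wing screw, same shape and axes as screw_1, diagonally opposite it. All four turn in place about z, do not sink, are stiff (0.08 N m) and stay where left. Loose: nose 60 to 80 degrees counterclockwise, from above, of the direction to the dot. Clockwise turning brings the nose to the dot, where a hard stop ends the turn.
- screw_4: Wing screw, same shape and axes as screw_1, diagonally opposite screw_2. All four start loose. One spare wing screw just like these stands loose on the bench beside the box and plays no part.

How it is judged:
On the way, in this order (a step that is already met when the one before it is completed fails the run):
1. one screw is tight while the other three are still loose (((y of screw_3 in the frame of screw_1 above -0.038 m and y of screw_4 in the frame of screw_2 below -0.09 m and y of screw_1 in the frame of screw_3 below -0.09 m and y of screw_2 in the frame of screw_4 below -0.09 m) or (y of screw_4 in the frame of screw_2 above -0.038 m and y of screw_3 in the frame of screw_1 below -0.09 m and y of screw_1 in the frame of screw_3 below -0.09 m and y of screw_2 in the frame of screw_4 below -0.09 m) or (y of screw_1 in the frame of screw_3 above -0.038 m and y of screw_3 in the frame of screw_1 below -0.09 m and y of screw_4 in the frame of screw_2 below -0.09 m and y of screw_2 in the frame of screw_4 below -0.09 m) or (y of screw_2 in the frame of screw_4 above -0.038 m and y of screw_3 in the frame of screw_1 below -0.09 m and y of screw_4 in the frame of screw_2 below -0.09 m and y of screw_1 in the frame of screw_3 below -0.09 m))), for 0.1 s.
2. that screw and the one diagonally opposite are tight while the other two are still loose (((y of screw_3 in the frame of screw_1 above -0.038 m and y of screw_1 in the frame of screw_3 above -0.038 m and y of screw_4 in the frame of screw_2 below -0.09 m and y of screw_2 in the frame of screw_4 below -0.09 m) or (y of screw_4 in the frame of screw_2 above -0.038 m and y of screw_2 in the frame of screw_4 above -0.038 m and y of screw_3 in the frame of screw_1 below -0.09 m and y of screw_1 in the frame of screw_3 below -0.09 m))), for 0.1 s.
3. a third screw is tight while the last is still loose (((y of screw_3 in the frame of screw_1 below -0.09 m and y of screw_4 in the frame of screw_2 above -0.038 m and y of screw_1 in the frame of screw_3 above -0.038 m and y of screw_2 in the frame of screw_4 above -0.038 m) or (y of screw_4 in the frame of screw_2 below -0.09 m and y of screw_3 in the frame of screw_1 above -0.038 m and y of screw_1 in the frame of screw_3 above -0.038 m and y of screw_2 in the frame of screw_4 above -0.038 m) or (y of screw_1 in the frame of screw_3 below -0.09 m and y of screw_3 in the frame of screw_1 above -0.038 m and y of screw_4 in the frame of screw_2 above -0.038 m and y of screw_2 in the frame of screw_4 above -0.038 m) or (y of screw_2 in the frame of screw_4 below -0.09 m and y of screw_3 in the frame of screw_1 above -0.038 m and y of screw_4 in the frame of screw_2 above -0.038 m and y of screw_1 in the frame of screw_3 above -0.038 m))), for 0.1 s.
At the end, for the whole second after the job is handed in: All four screws are tight and at rest: each yellow nose points at the opposite screw, across the middle of the cover, within about 13 degrees (a screw counts as loose while it is more than about 32 degrees short) (y of screw_3 in the frame of screw_1 above -0.038 m and y of screw_4 in the frame of screw_2 above -0.038 m and y of screw_1 in the frame of screw_3 above -0.038 m and y of screw_2 in the frame of screw_4 above -0.038 m and angular speed of each of screw_1, screw_2, screw_3, screw_4 below 0.1 rad/s); the robot touches nothing.
It also fails if it takes over 61 s, if anything falls off the work surface, if the arm or the gripper's body presses on something with over 40 N, if the wrist force passes 120 N, or if a joint passes its speed limit or range.

## Working session

There is one attempt and no reset: what is moved stays moved. The work goes in short steps, Python scripts to look and compute and a tool call to move; the robot and the scene stay as the last step left them, time stands still between calls to the robot, and variables do not carry over. Pictures are saved under pics/ and viewed, and the job is handed in when it is done.

Besides the shell and the picture viewer there is one more tool, called after "Request:" by a JSON object that holds its "method" and its "body". play_rows: Moves the arm, as the interface text tells. Its arguments: {"type":"object","properties":{"series":{"type":"string"},"newtons":{"type":"number"}},"required":["series"]}

```bash
ls; mkdir -p pics
python3 - <<'E'
from workcell import get_state, cams
import cv2
s=get_state();print(s)
for n in ["scene","top"]:
    im=cams.read_camera(n);cv2.imwrite(f"pics/{n}0.png",cv2.cvtColor(im,cv2.COLOR_RGB2BGR))
    print(n,cams.get_calibration(n))
E
```

```text
pics
{'clock': 0.0, 'joint_pos': array([-1.24960704e+00,  3.14002502e-01,  4.49538326e-02,  1.30359087e+00,
       -2.01504184e-05,  1.43117752e+00]), 'qvel': array([ 6.68388461e-04, -2.14747980e-04,  5.25744089e-04,  9.88559907e-05,
       -1.01265436e-03, -5.82867476e-04]), 'tau': array([-5.33595448e-04, -4.80618703e+01,  2.98535621e+01,  1.91152131e-02,
       -1.89889493e-04, -1.72241153e-05]), 'tcp_pos': array([ 0.25550822, -0.51457016,  0.24939736]), 'orientation': array([-9.16898797e-04,  9.73573787e-01,  2.28370822e-01, -9.35871924e-05]), 'wrist_force': array([0.67338176, 0.10116777, 0.07989053]), 'ft_torque': array([ 0.00259034, -0.01223906,  0.00724487]), 'finger_gap': 0.08543982863913019}
scene {'fx': 479.5728461674736, 'fy': 479.5728461674736, 'cx': 260.8629223924572, 'cy': 194.12288104423484, 'rvec': array([ 1.61844657,  1.83891184, -0.83856911]), 'tvec': array([ 0.05019072, -0.3086335 ,  1.17261354])}
top {'fx': 461.1218792527148, 'fy': 461.1218792527148, 'cx': 254.00124989273388, 'cy': 190.64086792723296, 'rvec': array([ 2.11457956, -2.11015678,  0.20319759]), 'tvec': array([0.03384355, 0.60568033, 0.70607921])}
```

View pics/top0.png

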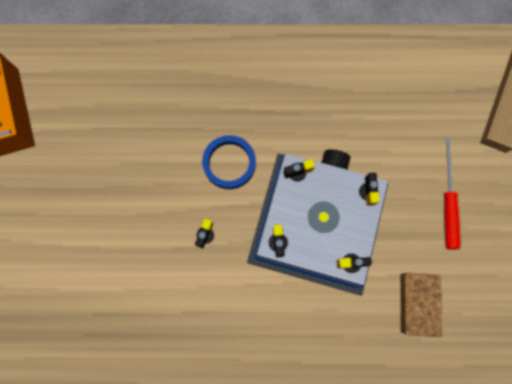

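View pics/scene0.png

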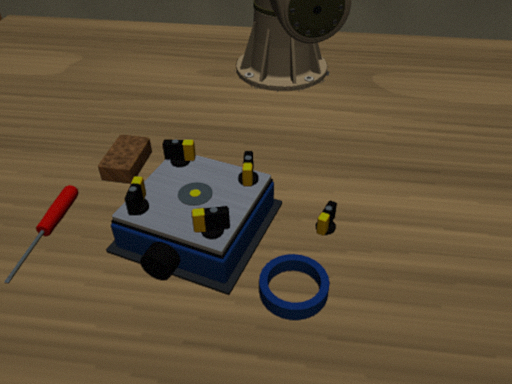

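The top view shows the box centre dot at (323,217), with screws near (296,171), (371,188), (352,263) and (279,240). The spare is on the bench at (204,235). In the scene view the dot is at (195,193). Next I enlarge both.

Run:
```python
import cv2
a=cv2.imread("pics/top0.png")[145:295,245:395];cv2.imwrite("pics/top0z.png",cv2.resize(a,(600,600),interpolation=cv2.INTER_CUBIC))
a=cv2.imread("pics/scene0.png")[130:290,100:290];cv2.imwrite("pics/scene0z.png",cv2.resize(a,(712,600),interpolation=cv2.INTER_CUBIC))
```

```text
(no output)
```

View pics/top0z.png

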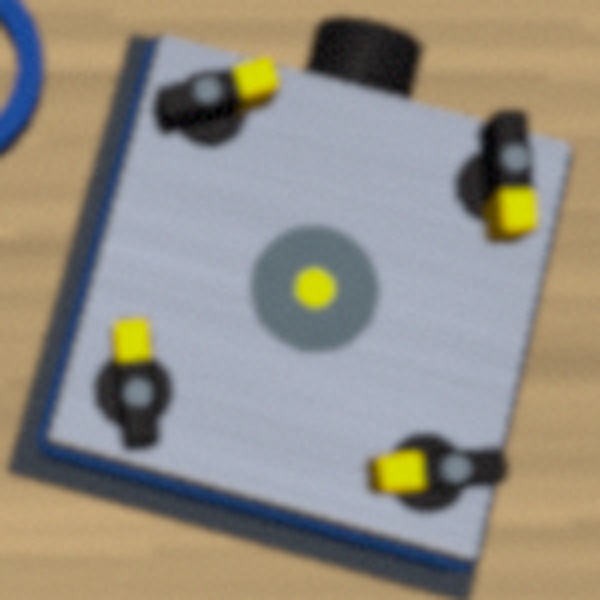

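View pics/scene0z.png

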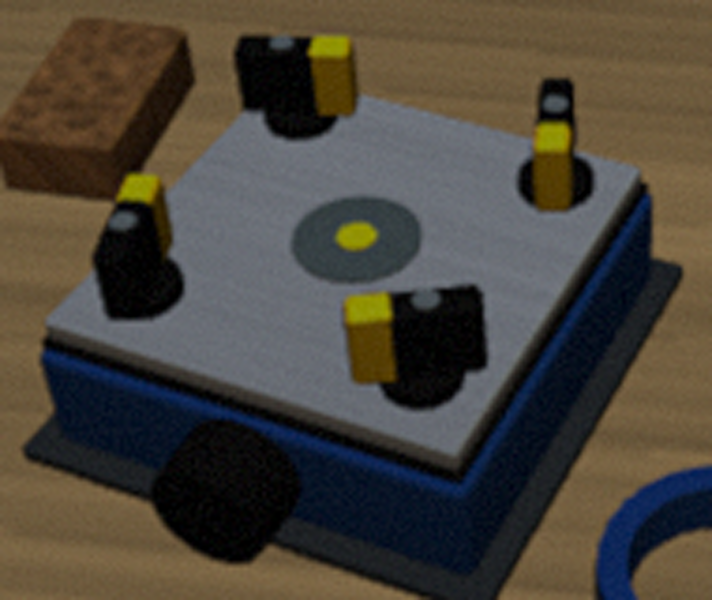

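```bash
cat > h.py <<'E'
import numpy as np, cv2
from scipy.spatial.transform import Rotation as Ro
from workcell import get_state, cams
def P(c):
    R=cv2.Rodrigues(c['rvec'])[0]; K=np.array([[c['fx'],0,c['cx']],[0,c['fy'],c['cy']],[0,0,1]])
    return K@np.c_[R,c['tvec']]
def tri(P1,p1,P2,p2):
    X=cv2.triangulatePoints(P1,P2,np.array(p1,float).T.copy(),np.array(p2,float).T.copy());return (X[:3]/X[3]).T
def atz(Pm,p,z):
    out=[]
    for u in np.atleast_2d(p):
        H=Pm[:,[0,1,3]].copy();H[:,2]+=Pm[:,2]*z
        q=np.linalg.solve(H,[u[0],u[1],1]);out.append(q[:2]/q[2])
    return np.array(out)
E
cat > m.py <<'E'
from h import *
t=np.array([(208,91),(515,158),(456,468),(138,394),(315,288),(257,76),(516,206),(403,470),(132,336)])
s=np.array([(425,300),(124,221),(281,44),(555,104),(356,236),(369,307),(141,188),(333,47),(553,137)])
pt=(t+.5)/4-.5+[245,145]; ps=(s+.5)/3.749-.5+[100,130]
Pt,Ps=P(cams.get_calibration('top')),P(cams.get_calibration('scene'))
X=tri(Pt,pt,Ps,ps);print(X.round(4))
print('atz top',atz(Pt,pt[:4],.11).round(4).tolist(),atz(Pt,pt[4:5],.07));print('scene',atz(Ps,ps[:4],.11).round(4).tolist(),atz(Ps,ps[4:5],.07))
xy=(atz(Pt,pt,.11)+atz(Ps,ps,.11))/2
c=xy[:4].mean(0);print('c',c)
d=xy[:4]-c;print('angle from c',np.degrees(np.arctan2(d[:,1],d[:,0])),np.linalg.norm(d,axis=1))
n=xy[5:]-xy[:4];na=np.degrees(np.arctan2(n[:,1],n[:,0]));print('nose',na,np.linalg.norm(n,axis=1))
td=np.degrees(np.arctan2(-d[:,1],-d[:,0]));print('todot',td,'loose',(na-td+180)%360-180)
E
python3 m.py
```

```text
[[ 0.6336 -0.0322  0.1078]
 [ 0.6064 -0.151   0.1087]
 [ 0.487  -0.1236  0.1076]
 [ 0.5145 -0.0038  0.1081]
 [ 0.5609 -0.0777  0.0702]
 [ 0.6396 -0.0513  0.1079]
 [ 0.5874 -0.1506  0.109 ]
 [ 0.486  -0.1026  0.1074]
 [ 0.5366 -0.0015  0.1086]]
atz top [[0.633, -0.0321], [0.6062, -0.151], [0.4868, -0.1231], [0.5144, -0.0037]] [[ 0.56088909 -0.07767757]]
scene [[0.6358, -0.0315], [0.6079, -0.1499], [0.4903, -0.1224], [0.5171, -0.0034]] [[ 0.56068421 -0.07775202]]
c [ 0.56143859 -0.07716541]
angle from c [  31.8493611   -58.10954073 -147.97502419  121.84861438] [0.08590932 0.08635853 0.0859728  0.08662202]
nose [-72.37813783 179.0942653   91.88445025   5.95599368] [0.01990862 0.01914112 0.02094878 0.02179058]
todot [-148.1506389   121.89045927   32.02497581  -58.15138562] loose [75.77250108 57.20380603 59.85947445 64.1073793 ]
```

```bash
cat >> h.py <<'E'
C0=np.array([.5607,-.0777])
def scr(k): # A,B,C,D
    a=np.radians(31.9-90*k);return C0+.085*np.array([np.cos(a),np.sin(a)])
def go(x,y,z,yaw=None):
    s=get_state();R=Ro.from_quat(np.roll(s['orientation'],-1));M=R.as_matrix()
    cy=np.degrees(np.arctan2(M[1,0],M[0,0]))
    print('t',s['clock'],'pos',s['tcp_pos'].round(4),'yaw',round(cy,1),'tilt',M[:2,2].round(4),'q6',round(np.degrees(s['joint_pos'][5]),1),'q1',round(np.degrees(s['joint_pos'][0]),1),'F',s['wrist_force'].round(1),'T',s['ft_torque'].round(2),'gap',round(s['finger_gap'],4))
    print('shift cm',(M.T@(np.array([x,y,z])-s['tcp_pos'])*100).round(2),end=' ')
    if yaw is not None: print('turn z',round((cy-yaw+180)%360-180,1))
E
python3 -c "
from h import *
print([scr(k).round(4) for k in range(4)])
go(*scr(0),.2,107.6)"
```

```text
[array([ 0.6329, -0.0328]), array([ 0.6056, -0.1499]), array([ 0.4885, -0.1226]), array([ 0.5158, -0.0055])]
t 0.1 pos [ 0.2555 -0.5146  0.2495] yaw 26.4 tilt [-0.0005  0.0015] q6 82.0 q1 -71.6 F [ 1.4 -0.9 -0.4] T [-0.    0.01 -0.  ] gap 0.0854
shift cm [ 55.22 -26.37   5.  ] turn z -81.2
```

Request:
{"method": "play_rows", "body": {"series": "50 5.52 -2.64 0 0 0 0;50 5.52 -2.64 0 0 0 0;50 5.52 -2.64 0 0 0 0;50 5.52 -2.64 0 0 0 0;50 5.52 -2.64 0 0 0 0;50 5.52 -2.64 0 0 0 0;50 5.52 -2.64 0 0 0 0;50 5.52 -2.64 0 0 0 0;50 5.52 -2.64 0 0 0 0;50 5.52 -2.64 0 0 0 0;50 0 0 0 0 0 -10;50 0 0 0 0 0 -10", "newtons": 60}}

```text
clock: 1.6
tcp_pos: [0.6328, -0.0317, 0.2491]
orientation: [-0.0, 0.918, 0.398, -0.001]
wrist_force: [0.7, -0.7, -0.4]
finger_gap: 0.0424
```

Request:
{"method": "play_rows", "body": {"series": "50 0 0 0 0 0 -10;50 0 0 0 0 0 -10;50 0 0 0 0 0 -10;50 0 0 0 0 0 -10;50 0 0 0 0 0 -10;50 0 0 0 0 0 -10;50 0 0 0 0 0 0;50 0 0 0 0 0 0"}}

```text
clock: 2.6
tcp_pos: [0.6326, -0.0331, 0.25]
orientation: [-0.0, 0.6, 0.8, -0.0]
wrist_force: [0.3, -0.4, -0.1]
finger_gap: 0.0427
```

```bash
python3 -c "
from h import *
go(*scr(0),.15,107.6)
print(cams.get_calibration('wrist'))
im=cams.read_camera('wrist');cv2.imwrite('pics/w1.png',im[:,:,::-1])"
```

```text
t 2.6 pos [ 0.6326 -0.0331  0.25  ] yaw 106.2 tilt [-0.0006  0.    ] q6 63.5 q1 -10.3 F [ 0.3 -0.4 -0.1] T [-0.02 -0.05  0.  ] gap 0.0427
shift cm [ 0.03  0.04 10.  ] turn z -1.4
{'fx': 266.3655438547131, 'fy': 266.3655438547131, 'cx': 258.61246833365254, 'cy': 190.76204907744685, 'rvec': array([-2.79774689, -0.398337  , -0.06334716]), 'tvec': array([-0.59801094, -0.23855228,  0.31482831])}
```

View pics/w1.png

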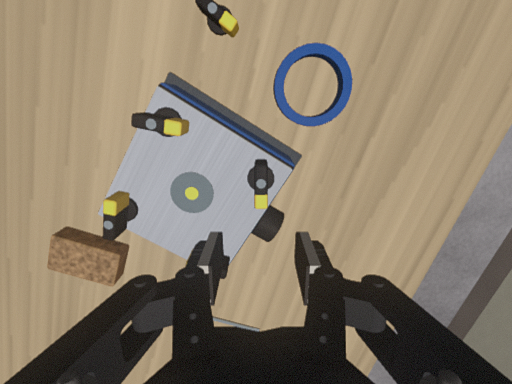

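The wrist view shows the screw to turn first, its axis dot at (262,184) and bar almost upright in the picture, aligned with the jaws. The others are at (150,123), (110,222), and one hidden behind the left finger. I check the position against my estimate.

```bash
python3 -c "
from h import *
Pw=P(cams.get_calibration('wrist'))
print(atz(Pw,[(261,184),(151,123),(109,226)],.11),atz(Pw,(192,193),.07))
a=cv2.imread('pics/w1.png')[90:290,90:310];cv2.imwrite('pics/w1z.png',cv2.resize(a,(660,600),interpolation=cv2.INTER_CUBIC))"
```

```text
[[ 0.63463767 -0.03173242]
 [ 0.51586037 -0.0025738 ]
 [ 0.48918236 -0.12384197]] [[ 0.56185539 -0.07726357]]
```

View pics/w1z.png

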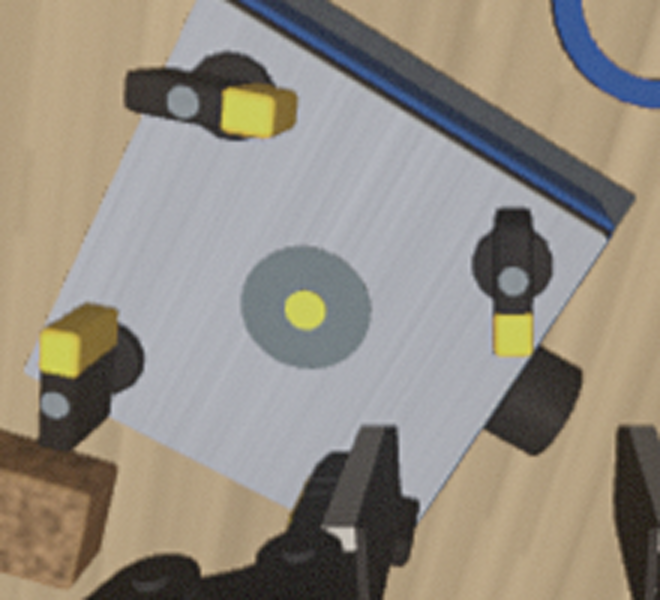

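Request:
{"method": "play_rows", "body": {"series": "50 0.1 0 4.4 0 0 0;50 0 0 4.4 0 0 0;50 0 0 4.4 0 0 0;50 0 0 1.5 0 0 0;50 0 0 0 0 0 0;0 0 0 0 0 0 0;0 0 0 0 0 0 0;0 0 0 0 0 0 0;0 0 0 0 0 0 0", "newtons": 60}}

```text
clock: 3.78
tcp_pos: [0.6343, -0.0324, 0.1058]
orientation: [0.002, 0.599, 0.801, 0.001]
wrist_force: [0.8, 1.0, 5.9]
finger_gap: 0.0125
```

```bash
python3 -c "
from h import *
go(*scr(0),.103,107.6)
im=cams.read_camera('wrist');cv2.imwrite('pics/w2.png',im[:,:,::-1])"
```

```text
t 3.775 pos [ 0.6343 -0.0324  0.1058] yaw 106.4 tilt [ 0.0049 -0.0007] q6 63.4 q1 -10.2 F [0.8 1.  5.9] T [ 0.12 -0.07 -0.02] gap 0.0125
shift cm [ 0.   -0.15  0.28] turn z -1.2
```

View pics/w2.png

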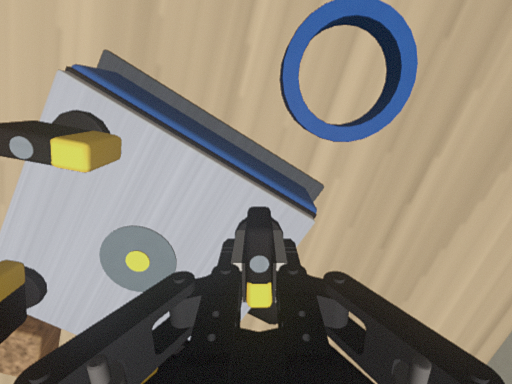

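The grip holds: gap 12.5 mm, with the screw's axis dot at (259,264) between the pads. Now I turn it clockwise.

Request:
{"method": "play_rows", "body": {"series": "0 0 0 -0.2 0 0 5;0 0 0 0 0 0 10;0 0 0 0 0 0 10;0 0 0 0 0 0 10;0 0 0 0 0 0 10;0 0 0 0 0 0 10;0 0 0 0 0 0 10;0 0 0 0 0 0 7;0 0 0 0 0 0 3;0 0 0 0 0 0 0;0 0 0 0 0 0 0"}}

```text
clock: 5.2
tcp_pos: [0.6369, -0.0333, 0.1059]
orientation: [0.002, 0.963, 0.27, 0.004]
wrist_force: [12.5, -1.7, -9.8]
finger_gap: 0.013
```

```bash
python3 -c "
from h import *
go(*scr(0),.103,31.9)
im=cams.read_camera('wrist');cv2.imwrite('pics/w3.png',im[:,:,::-1])
im=cams.read_camera('top');cv2.imwrite('pics/t3.png',cv2.resize(im[145:295,245:395,::-1],(600,600)))"
```

```text
t 5.2 pos [ 0.6369 -0.0333  0.1059] yaw 31.4 tilt [ 0.0086 -0.0018] q6 138.4 q1 -10.2 F [12.5 -1.7 -9.8] T [-0.45 -2.34 -0.08] gap 0.013
shift cm [-0.32 -0.26  0.28] turn z -0.5
```

View pics/w3.png

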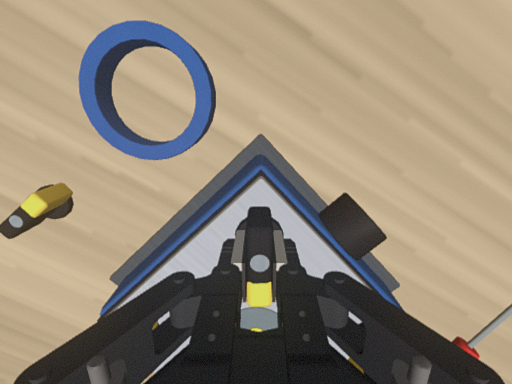

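Screw A now has its nose pointing at the cover dot, at (260,325) in the wrist view. Yaw is 31.4° against a target of 31.9°, so it is at the stop. I release it and lift.

Request:
{"method": "play_rows", "body": {"series": "50 0 0 0 0 0 0;50 0 0 0 0 0 0;50 0 0 0 0 0 0;50 0 0 -4 0 0 0;50 0 0 -5 0 0 0;50 0 0 -1 0 0 0;50 0 0 0 0 0 0"}}

```text
clock: 6.18
tcp_pos: [0.6328, -0.0322, 0.2061]
orientation: [0.0, 0.963, 0.271, 0.001]
wrist_force: [0.4, -0.6, -1.4]
finger_gap: 0.0427
```

```bash
python3 -c "
from h import *
go(*scr(2),.205,91.9)
"
```

```text
t 6.175 pos [ 0.6328 -0.0322  0.2061] yaw 31.4 tilt [ 0.0018 -0.0004] q6 138.4 q1 -10.2 F [ 0.4 -0.6 -1.4] T [ 0.01  0.03 -0.04] gap 0.0427
shift cm [-17.02   0.2    0.09] turn z -60.5
```

Request:
{"method": "play_rows", "body": {"series": "50 -5.67 0.07 0 0 0 0;50 -5.67 0.07 0 0 0 0;50 -5.67 0.07 0 0 0 0;50 0 0 0 0 0 -10;50 0 0 0 0 0 -10;50 0 0 0 0 0 -10;50 0 0 0 0 0 -10;50 0 0 0 0 0 -10;50 0 0 0 0 0 -10;50 0 0 0 0 0 0;50 0 0 0 0 0 0"}}

```text
clock: 7.55
tcp_pos: [0.4877, -0.1224, 0.2043]
orientation: [-0.001, 0.699, 0.715, -0.0]
wrist_force: [-0.7, -0.4, 0.4]
finger_gap: 0.0429
```

```bash
python3 -c "
from h import *
go(*scr(2),.105,91.9)
im=cams.read_camera('wrist');cv2.imwrite('pics/w4.png',im[:,:,::-1])
"
```

```text
t 7.55 pos [ 0.4877 -0.1224  0.2043] yaw 91.2 tilt [-0.0018  0.0007] q6 65.5 q1 -23.2 F [-0.7 -0.4  0.4] T [-0.01  0.01  0.02] gap 0.0429
shift cm [-0.04  0.1   9.93] turn z -0.7
```

View pics/w4.png

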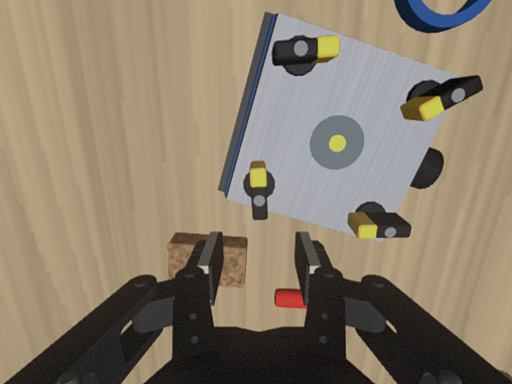

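The wrist view shows C's bar upright at (259,190), centred between the jaws. A, at the upper right, still points at the dot (337,143). I descend and grip C.

Request:
{"method": "play_rows", "body": {"series": "50 0 0.05 4.2 0 0 0;50 0 0 4.2 0 0 0;50 0 0 1.4 0 0 0;50 0 0 0 0 0 0;0 0 0 0 0 0 0;0 0 0 0 0 0 0;0 0 0 0 0 0 0;0 0 0 0 0 0 0"}}

```text
clock: 8.6
tcp_pos: [0.4878, -0.1231, 0.109]
orientation: [0.0, 0.699, 0.715, -0.001]
wrist_force: [-7.3, -0.0, 7.2]
finger_gap: 0.0128
```

```bash
python3 -c "
from h import *
go(*scr(2),.105,31.9)
"
```

```text
t 8.6 pos [ 0.4878 -0.1231  0.109 ] yaw 91.4 tilt [-0.0012 -0.0018] q6 65.4 q1 -23.2 F [-7.3 -0.   7.2] T [-0.14  1.48  0.  ] gap 0.0128
shift cm [0.04 0.07 0.4 ] turn z 59.5
```

Request:
{"method": "play_rows", "body": {"series": "0 0 0 0 0 0 4;0 0 0 0 0 0 10;0 0 0 0 0 0 10;0 0 0 0 0 0 10;0 0 0 0 0 0 10;0 0 0 0 0 0 10;0 0 0 0 0 0 7;0 0 0 0 0 0 2;0 0 0 0 0 0 0;0 0 0 0 0 0 0"}}

```text
clock: 9.85
tcp_pos: [0.4838, -0.1208, 0.109]
orientation: [-0.002, 0.969, 0.246, -0.004]
wrist_force: [-17.9, 4.5, 19.7]
finger_gap: 0.0128
```

```bash
python3 -c "
from h import *
go(*scr(2),.105,31.9)
im=cams.read_camera('wrist');cv2.imwrite('pics/w5.png',im[:,:,::-1])
"
```

```text
t 9.85 pos [ 0.4838 -0.1208  0.109 ] yaw 28.4 tilt [-0.0084  0.0018] q6 128.4 q1 -23.2 F [-17.9   4.5  19.7] T [1.03 3.63 0.29] gap 0.0128
shift cm [0.33 0.38 0.39] turn z -3.5
```

View pics/w5.png

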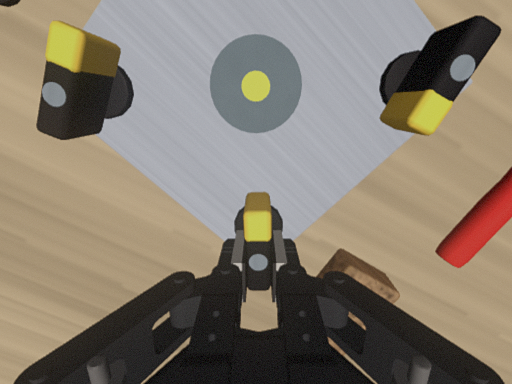

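C's nose now points straight at the dot (256,86), so it is tight. The other two, at (80,80) and (440,80), are still loose. I release and go to B.

Request:
{"method": "play_rows", "body": {"series": "50 0 0 0 0 0 0;50 0 0 0 0 0 0;50 0 0 0 0 0 0;50 0 0 -4 0 0 0;50 0 0 -5 0 0 0;50 0 0 -1 0 0 0;50 0 0 0 0 0 0"}}

```text
clock: 10.78
tcp_pos: [0.4895, -0.1229, 0.2078]
orientation: [0.001, 0.969, 0.245, 0.001]
wrist_force: [-1.3, 0.1, 0.1]
finger_gap: 0.0428
```

```bash
python3 -c "
from h import *
go(*scr(1),.205,181)
"
```

```text
t 10.775 pos [ 0.4895 -0.1229  0.2078] yaw 28.4 tilt [ 0.0018 -0.0008] q6 128.4 q1 -23.2 F [-1.3  0.1  0.1] T [ 0.01  0.01 -0.03] gap 0.0428
shift cm [8.93 7.9  0.3 ] turn z -152.6
```

Request:
{"method": "play_rows", "body": {"series": "50 4.5 3.95 0 0 0 0;50 4.5 3.95 0 0 0 0;50 0 0 0 0 0 -10.2;50 0 0 0 0 0 -10.2;50 0 0 0 0 0 -10.2;50 0 0 0 0 0 -10.2;50 0 0 0 0 0 -10.2;50 0 0 0 0 0 -10.2;50 0 0 0 0 0 -10.2;50 0 0 0 0 0 -10.2;50 0 0 0 0 0 -10.2;50 0 0 0 0 0 -10.2"}}

```text
clock: 12.28
tcp_pos: [0.6047, -0.1489, 0.2047]
orientation: [-0.002, 0.417, 0.909, -0.0]
wrist_force: [0.1, 0.7, -0.3]
finger_gap: 0.0429
```

Request:
{"method": "play_rows", "body": {"series": "50 0 0 0 0 0 -10.2;50 0 0 0 0 0 -10.2;50 0 0 0 0 0 -10.2;50 0 0 0 0 0 -10.2;50 0 0 0 0 0 -10.2;50 0 0 0 0 0 0;50 0 0 0 0 0 0"}}

```text
clock: 13.15
tcp_pos: [0.6051, -0.1491, 0.206]
orientation: [-0.001, -0.011, 1.0, 0.0]
wrist_force: [-0.0, -0.5, 0.5]
finger_gap: 0.0429
```

```bash
python3 -c "
from h import *
go(*scr(1),.105,181)
im=cams.read_camera('wrist');cv2.imwrite('pics/w6.png',im[:,:,::-1])
"
```

```text
t 13.15 pos [ 0.6051 -0.1491  0.206 ] yaw -178.8 tilt [-0.0018  0.0006] q6 -22.4 q1 -21.2 F [-0.  -0.5  0.5] T [-0.   -0.04  0.02] gap 0.0429
shift cm [-0.06 -0.08 10.1 ] turn z 0.2
```

View pics/w6.png

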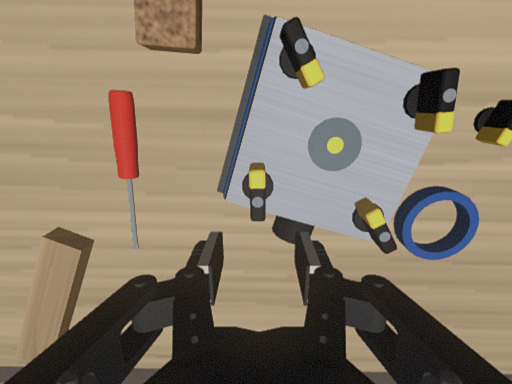

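B's bar is upright at (258,190), centred between the jaws. C (upper left) and A (lower right) point at the dot (335,145), and D (upper right) is loose. I descend.

Request:
{"method": "play_rows", "body": {"series": "50 0 -0.05 4.2 0 0 0;50 0 0 4.2 0 0 0;50 0 0 1.7 0 0 0;50 0 0 0 0 0 0;0 0 0 0 0 0 0;0 0 0 0 0 0 0;0 0 0 0 0 0 0;0 0 0 0 0 0 0"}}

```text
clock: 14.2
tcp_pos: [0.6069, -0.1503, 0.1084]
orientation: [0.002, -0.012, 1.0, -0.001]
wrist_force: [-0.1, 0.5, 6.5]
finger_gap: 0.0127
```

```bash
python3 -c "
from h import *
go(*scr(1),.105,121.9)
"
```

```text
t 14.2 pos [ 0.6069 -0.1503  0.1084] yaw -178.6 tilt [ 0.0036 -0.0014] q6 -22.7 q1 -21.3 F [-0.1  0.5  6.5] T [ 0.09  0.09 -0.01] gap 0.0127
shift cm [0.13 0.05 0.34] turn z 59.5
```

Request:
{"method": "play_rows", "body": {"series": "0 0 0 0 0 0 4;0 0 0 0 0 0 10;0 0 0 0 0 0 10;0 0 0 0 0 0 10;0 0 0 0 0 0 10;0 0 0 0 0 0 10;0 0 0 0 0 0 7;0 0 0 0 0 0 2;0 0 0 0 0 0 0;0 0 0 0 0 0 0"}}

```text
clock: 15.45
tcp_pos: [0.6051, -0.1534, 0.1085]
orientation: [0.002, 0.513, 0.859, -0.003]
wrist_force: [-6.1, -10.1, 7.8]
finger_gap: 0.0126
```

```bash
python3 -c "
from h import *
go(*scr(1),.105,121.9)
im=cams.read_camera('wrist');cv2.imwrite('pics/w7.png',im[:,:,::-1])
"
```

```text
t 15.45 pos [ 0.6051 -0.1534  0.1085] yaw 118.3 tilt [-0.0001 -0.0076] q6 40.3 q1 -21.4 F [ -6.1 -10.1   7.8] T [-2.01  1.35  0.56] gap 0.0126
shift cm [0.29 0.21 0.34] turn z -3.6
```

View pics/w7.png

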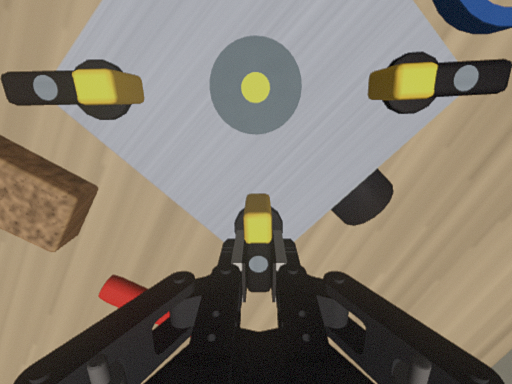

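B, C and A all point at the dot (256,87). I release and go to D.

Request:
{"method": "play_rows", "body": {"series": "50 0 0 0 0 0 0;50 0 0 0 0 0 0;50 0 0 0 0 0 0;50 0 0 -4 0 0 0;50 0 0 -5 0 0 0;50 0 0 -1 0 0 0;50 0 0 0 0 0 0"}}

```text
clock: 16.38
tcp_pos: [0.6061, -0.1497, 0.2068]
orientation: [0.001, 0.512, 0.859, 0.0]
wrist_force: [-0.2, 1.0, -0.4]
finger_gap: 0.0428
```

```bash
python3 -c "
from h import *
go(*scr(3),.205,-174)
"
```

```text
t 16.375 pos [ 0.6061 -0.1497  0.2068] yaw 118.4 tilt [ 0.0015 -0.0006] q6 40.3 q1 -21.2 F [-0.2  1.  -0.4] T [-0.01 -0.04 -0.01] gap 0.0428
shift cm [16.98 -1.08  0.16] turn z -67.6
```

Request:
{"method": "play_rows", "body": {"series": "50 5.66 -0.36 0 0 0 0;50 5.66 -0.36 0 0 0 0;50 5.66 -0.36 0 0 0 0;50 0 0 0 0 0 -9.7;50 0 0 0 0 0 -9.7;50 0 0 0 0 0 -9.7;50 0 0 0 0 0 -9.7;50 0 0 0 0 0 -9.7;50 0 0 0 0 0 -9.7;50 0 0 0 0 0 -9.7;50 0 0 0 0 0 0;50 0 0 0 0 0 0"}}

```text
clock: 17.88
tcp_pos: [0.5147, -0.0054, 0.2052]
orientation: [-0.001, -0.054, 0.999, 0.0]
wrist_force: [-0.5, 0.3, 0.5]
finger_gap: 0.0421
```

```bash
python3 -c "
from h import *
go(*scr(3),.105,-174)
im=cams.read_camera('wrist');cv2.imwrite('pics/w8.png',im[:,:,::-1])
"
```

```text
t 17.875 pos [ 0.5147 -0.0054  0.2052] yaw -173.9 tilt [-0.0019  0.0002] q6 -15.7 q1 -9.5 F [-0.5  0.3  0.5] T [ 0.01 -0.02  0.04] gap 0.0421
shift cm [-0.12 -0.03 10.02] turn z 0.1
```

View pics/w8.png

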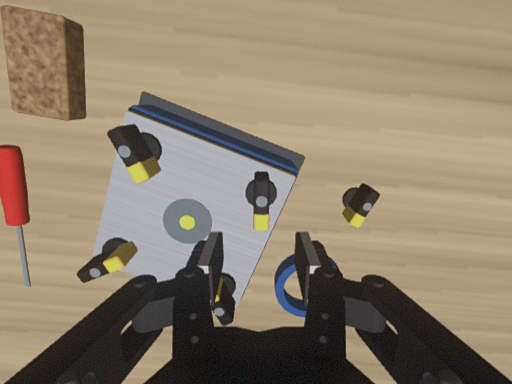

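D's bar is upright at (262,195), centred between the jaws, and the spare at (360,205) is clear. I descend and grip.

Request:
{"method": "play_rows", "body": {"series": "50 -0.1 0 4.2 0 0 0;50 0 0 4.2 0 0 0;50 0 0 1.7 0 0 0;50 0 0 0 0 0 0;0 0 0 0 0 0 0;0 0 0 0 0 0 0;0 0 0 0 0 0 0;0 0 0 0 0 0 0"}}

```text
clock: 18.92
tcp_pos: [0.5168, -0.0034, 0.1067]
orientation: [0.001, -0.056, 0.998, 0.002]
wrist_force: [-1.4, 8.0, 3.0]
finger_gap: 0.0129
```

```bash
python3 -c "
from h import *
go(*scr(3),.105,121.9)
"
```

```text
t 18.925 pos [ 0.5168 -0.0034  0.1067] yaw -173.6 tilt [0.0021 0.0043] q6 -15.8 q1 -9.4 F [-1.4  8.   3. ] T [ 1.55  0.25 -0.01] gap 0.0129
shift cm [ 0.13 -0.21  0.17] turn z 64.5
```

Request:
{"method": "play_rows", "body": {"series": "0 0 0 0 0 0 4;0 0 0 0 0 0 10;0 0 0 0 0 0 10;0 0 0 0 0 0 10;0 0 0 0 0 0 10;0 0 0 0 0 0 10;0 0 0 0 0 0 10;0 0 0 0 0 0 4;0 0 0 0 0 0 0;0 0 0 0 0 0 0"}}

```text
clock: 20.18
tcp_pos: [0.518, -0.0009, 0.1068]
orientation: [-0.0, 0.511, 0.86, 0.005]
wrist_force: [3.5, 16.4, 0.1]
finger_gap: 0.013
```

```bash
python3 -c "
from h import *
go(*scr(3),.105,121.9)
"
```

```text
t 20.175 pos [ 0.518  -0.0009  0.1068] yaw 118.6 tilt [0.0045 0.0093] q6 52.1 q1 -9.3 F [ 3.5 16.4  0.1] T [ 3.29 -0.49  0.69] gap 0.013
shift cm [-0.3  -0.41  0.17] turn z -3.3
```

Request:
{"method": "play_rows", "body": {"series": "50 0 0 0 0 0 0;50 0 0 0 0 0 0;50 0 0 0 0 0 0;50 0 0 -4 0 0 0;50 0 0 -5 0 0 0;50 0 0 -5 0 0 0;50 0 0 -1 0 0 0;50 0 0 0 0 0 0"}}

```text
clock: 21.18
tcp_pos: [0.5167, -0.0058, 0.2558]
orientation: [0.001, 0.513, 0.858, 0.0]
wrist_force: [-0.1, 0.1, -0.5]
finger_gap: 0.0428
```

Request:
{"method": "play_rows", "body": {"series": "50 -5 0 -2 0 0 0;50 -5 0 0 0 0 0;50 0 -5 0 0 0 0;50 0 -5 0 0 0 0;50 0 0 0 0 0 0;50 0 0 0 0 0 0"}}

```text
clock: 21.92
tcp_pos: [0.4755, -0.1409, 0.2741]
orientation: [-0.001, 0.513, 0.858, 0.0]
wrist_force: [-0.2, -0.1, -0.5]
finger_gap: 0.043
```

```bash
python3 -c "
from h import *
go(*scr(3),.105,121.9)
im=cams.read_camera('top');cv2.imwrite('pics/t9.png',cv2.resize(im[145:295,245:395,::-1],(600,600),interpolation=cv2.INTER_CUBIC))
im=cams.read_camera('scene');cv2.imwrite('pics/s9.png',cv2.resize(im[130:290,100:290,::-1],(712,600),interpolation=cv2.INTER_CUBIC))"
```

```text
t 21.925 pos [ 0.4755 -0.1409  0.2741] yaw 118.3 tilt [-0.0012  0.0008] q6 35.9 q1 -25.8 F [-0.2 -0.1 -0.5] T [ 0.02 -0.01 -0.01] gap 0.043
shift cm [ 9.99  9.97 16.92] turn z -3.6
```

View pics/t9.png

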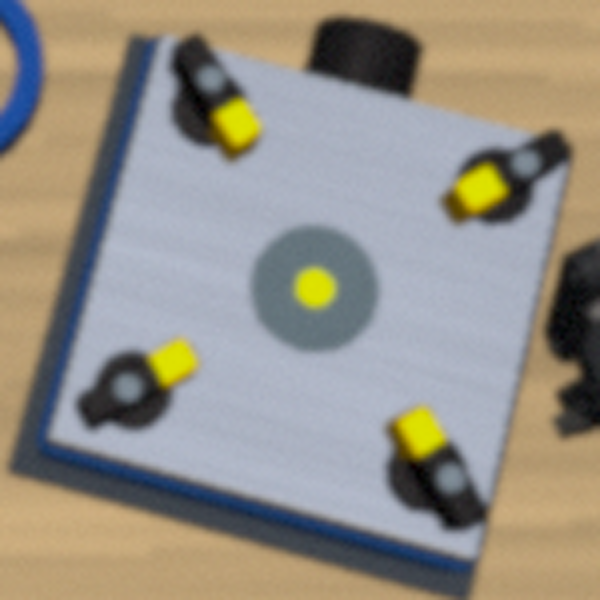

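View pics/s9.png

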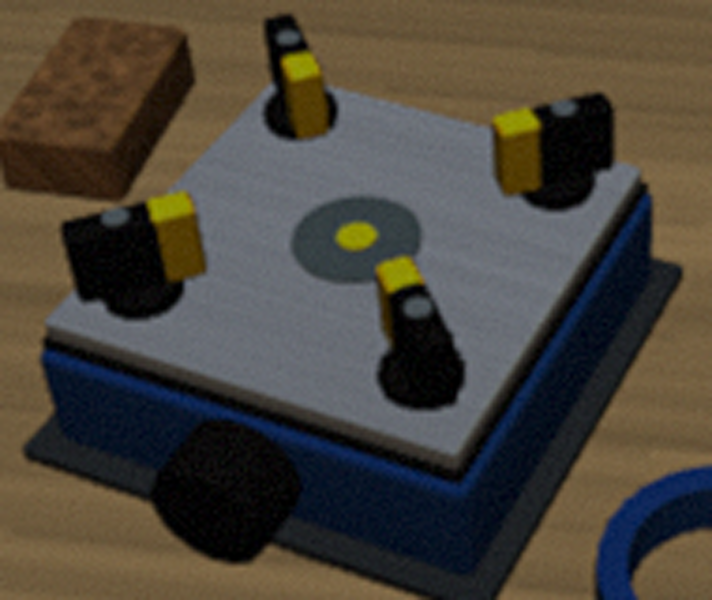

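All four noses point inward. I measure the final angles.

```bash
sed -e 's/^t=.*/t=np.array([(211,78),(526,163),(451,478),(128,386),(315,288),(237,124),(482,190),(420,432),(175,362)])/' -e 's/^s=.*/s=np.array([(417,307),(116,216),(288,37),(565,107),(356,236),(399,270),(170,206),(301,65),(517,122)])/' m.py > m2.py; python3 m2.py
```

```text
[[ 6.386e-01 -3.370e-02  1.090e-01]
 [ 6.043e-01 -1.549e-01  1.090e-01]
 [ 4.832e-01 -1.214e-01  1.088e-01]
 [ 5.174e-01  3.000e-04  1.091e-01]
 [ 5.609e-01 -7.770e-02  7.020e-02]
 [ 6.201e-01 -4.390e-02  1.087e-01]
 [ 5.940e-01 -1.379e-01  1.070e-01]
 [ 5.005e-01 -1.110e-01  1.076e-01]
 [ 5.268e-01 -1.770e-02  1.070e-01]]
atz top [[0.6383, -0.0334], [0.6043, -0.1552], [0.4831, -0.1211], [0.5174, 0.0001]] [[ 0.56088909 -0.07767757]]
scene [[0.6397, -0.0336], [0.6055, -0.1538], [0.4849, -0.1208], [0.5186, 0.0008]] [[ 0.56068421 -0.07775202]]
c [ 0.56146524 -0.0771317 ]
angle from c [  29.38597693  -60.70239367 -150.49221837  119.28382636] [0.08895802 0.08872165 0.08897989 0.08891085]
nose [-151.15303555  117.859496     30.77863503  -58.93976374] [0.02092035 0.02010301 0.02095872 0.0205656 ]
todot [-150.61402307  119.29760633   29.50778163  -60.71617364] loose [-0.53901247 -1.43811033  1.2708534   1.7764099 ]
```

```bash
python3 -c "
from workcell import workorder,get_state
print(get_state()['clock'],workorder.hand_in())"
```

```text
the job is handed in; nothing more can be done
22.025 None
```

I tightened all four wing screws one at a time in crisscross order and handed the job in at 22.0 s of the allowed 61 s. First came the screw nearest the blue ring, then its diagonal opposite by the cork block, then the remaining two. Each was turned clockwise to its stop and released. Hand-in gave no verdict.

- **Final angles:** the top and scene views together put each nose within about 3° of the direction to the dot. The tolerance is about 13°.
- **Order:** wrist pictures between turns showed the finished screws still pointing at the dot. The ones not yet turned were still loose.
- **Robot at hand-in:** the gripper was lifted clear and wrist force read about zero. Forces read after each turn stayed below about 30 N.
- **Disagreement:** the grey dots on the bars moved about 5 mm as the screws turned, so they seem not to lie exactly on the screw axes. My axis estimates were therefore a few millimetres off, and the screws pushed back with 10 to 27 N at the end of the turns. The jaw opening also read about 13 mm on the 14 mm bars. Neither affected the result.

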